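# Drift the specimen jig into line and bolt it

## Task

The sliding plate of the specimen jig has slipped out of line. Take the tapered drift from its wooden block and push it down through the plate's hole and the hole in the base below, until its collar sits on the plate and the two holes are pulled into line; with the drift still fully in, slide the red-knobbed bolt fully home into the plate. Then pull the drift out and put it back in its wooden block, fully down, without knocking over the beaker or the wash bottle.

Things in the scene. Friction and masses are not known exactly. Their poses are not given: they have to be found in the camera images.
- drift: loose steel drift, 0.25 kg, upright, nose down in the wooden block at the start. Origin at the underside of its collar, z up its axis. Above: collar 30 mm across, 5 mm thick, then a round handle, yellow with black rings, 18 mm across, from 5 to 50 mm above the origin (grip here). Below: 20.5 mm round shank for 20 mm, then a taper to a 6 mm nose
- drift_tip (a point): the nose of the drift, 54 mm below its origin
- jig_base: fixed blue and steel jig, 165 x 150 mm flange (local x by y), blue block up to 44 mm high; origin on the bench. Local x is the direction in which the plate slides; local +y is the direction in which the bolt slides home. Steel rails on both long sides of the plate reach up to 63 mm above the bench
- base_hole (a point): centre of the upper mouth of the hole in the fixed blue base, 44 mm above the bench; hole 22 mm across, through to the bench, vertical. Its x and y axes are those of the jig base. The aluminium plate partly covers it
- plate_hole (a point): centre of the upper mouth of the 22 mm through hole in the sliding aluminium plate (14 mm thick), 58.5 mm above the bench. At the start it is 4.5 to 7.5 mm off the base hole along the jig's +x. The plate carries a round black specimen 65 mm from the hole along +x, top about 77 mm above the bench
- plate (a joint): slide of the plate along the jig's +x, m: 0 when its hole is exactly over the base hole, limits -0.003 to 0.010; held only by about 3 N of friction, so the drift's taper pushes it along
- bolt (a joint): slide of the lock bolt along the jig's +y, m: 0 drawn back, 0.016 fully home in the notch of the plate; about 2 N of friction, stays where left. The bolt is 10 mm wide and the notch 14 mm, so it enters only with the plate within 2 mm of line
- bolt_knob (a point): top centre of the bolt's upright red knob, 98 mm above the bench; knob 16 mm across and 33 mm tall, moves with the bolt. The drift's handle, when fully in the jig, stands up to 108.5 mm above the bench, about 75 to 90 mm from the knob
- tool_block: fixed wooden block 64 x 64 x 60 mm with one 23 mm vertical through hole in the middle, where the drift belongs; origin on the bench under its centre
- block_hole (a point): centre of the upper mouth of the wooden block's hole, 60 mm above the bench; the drift is fully down when its collar sits on the block, its origin at this point
- beaker: bystander: clear beaker, 54 mm across, 70 mm tall, loose, upright; origin at the centre of its underside
- wash_bottle: bystander: white bottle with a blue cap, 54 mm across, 140 mm tall, loose, upright; origin at the centre of its underside

How it is judged:
By the outcome, as a careful person would: the job done as asked, in the order asked, and still so for the second after the job is handed in, with the robot touching nothing.
It also fails if it takes over 54 s, if anything falls off the work surface, if the arm or the gripper's body presses on something with over 40 N, if the wrist force passes 120 N, or if a joint passes its speed limit or range.

## Robot

A 7-joint arm with a two-finger parallel gripper is mounted at the origin on a cart in front of the work surface, level with it; the furniture and walls round the work are solid. World frame = base frame: x ahead of the robot, y to its left, z up, the work surface at z = 0. Lengths are in m, angles in rad, forces in N, time in s.
With the tool pointing down it reaches from about 0.425 to 0.925 m from the base axis. Payload 6.8 kg.
Tool frame: the origin (TCP) lies at the very end of the fingers, on their centre line; the grasp point (between the pads) lies 19 mm behind it; z points along the fingers, y is the line along which they close (so a half turn about z gives the same grasp; the last joint's range is limited). The gripper opens to 85 mm and grips with 20 to 120 N. Pads are 22 mm wide; open, the fingers measure 114 mm over their backs; the gripper's body (76 mm by 85 mm) begins 54 mm behind the grasp point. The pads swing forward as they close: fully open they stand 13 mm farther back than shut.
Start: joints at [-1.263, 0.477, 0.022, 1.555, -0.011, 1.109, -0.083], TCP at [0.273, 0.618, 0.231] pointing down, gripper open.
Joint ranges: [-2.96, 2.96], [-0.34, 2.1], [-1.41, 1.46], [0.24, 2.44], [-1.37, 4.51], [0.17, 1.92], [-2.96, 2.96]. Speed limits (rad/s): [2.39, 2.39, 3.14, 3.14, 3.14, 3.14, 3.14].

## Interface

Orientations are given as a unit quaternion [w, x, y, z].
In Python, from station import bot gives the robot as it stands.
- The arm moves only by the tool nudge_tcp, called after "Request:" in YAML: its name, and indented under it one key for each argument. Schema: {"type":"object","properties":{"plan":{"type":"array","items":{"type":"array","prefixItems":[{"type":"array","items":{"type":"number"},"minItems":3,"maxItems":3},{"type":"number"},{"type":"number"}],"minItems":3,"maxItems":3},"minItems":1,"maxItems":20},"grip_n":{"type":"number"},"only":{"type":"string"},"quiet":{"type":"boolean"},"lines":{"type":"string"}},"required":["plan"],"additionalProperties":false}. plan is a list of rows, 1 to 20 of them, each written [[dx, dy, dz], turn, opening]: dx, dy, dz in units of 25 mm, then a turn about the tool's z in rad, then the opening from 0.0 (shut) to 1.0 (fully open); each row shifts and turns the commanded pose from where the row before left it, along the tool's axes as they then stand; what a row does not reach is not made up. A row lasts 1/10 s, in which the tool goes at most 0.05 m and 0.15 rad, less where a joint would pass 70% of its speed; a pose out of reach is approached as far as the arm can. The fingers move at their own pace and stop on an object; grip_n is the grip in N (left out, the last holds). Time passes only in rows, so rows that do not move let the fingers close. The tool returns the time, the measured TCP pose, the force, the opening and the grip force at its end. only (a regular expression) keeps the lines of the reply that match it, lines (a string "A,B") keeps lines A to B, and quiet returns only ok. Input that does not fit is refused with a message, and nothing moves.
- bot.get_obs(): the state, without advancing time (a new reading comes with each control period).
- bot.read_camera(name): name is "scene" or "top" or "wrist"; returns the picture (384x512x3 uint8, blue, green, red); there is no depth.
- bot.camera_info(name): a dict with "vertical_fov" (degrees; the focal length in pixels is half the picture's height over the tangent of half this angle, whatever the lens; pixels are square), "cx", "cy" (the principal point, pixels), "k1" (the pictures are not rectified: a ray, as slopes to the right and down, at radius r is drawn at 1 + k1 r^2 times it, then the intrinsics apply), "view" (4x4, takes a point from world to camera coordinates); the wrist camera has in their place "hand_eye" (4x4, takes a point from camera to tool coordinates, whose origin is the TCP and whose axes are the flange's). Camera axes: x right, y up, looking along -z (the intrinsics and any distortion apply to the point x, -y, -z); pixel columns grow to the right and rows downward; lengths in m; the calibration is good to about 2 mm. A picture is of the moment at which its call begins: read the wrist's pose just before it. camera_info takes no time and is no camera call.
- bot.hand_in(): hands the job in; it is judged then, once.
The state is a dict: "t": time; "q": joint angles; "joint_vel": joint speeds; "joint_torque": joint torques, N m; "eef_pos": TCP position; "tool_rot": TCP orientation; "contact_force": force on the tool from outside, world axes, zero at the start; "torque": the same for the moment, N m; "gripper_width": opening from 0.0 (shut) to 1.0 (fully open); "grasp_force": force on a finger pad.
Only numpy, scipy, OpenCV 4.12 (cv2) and the standard library are available. Lean on these libraries where they do the work, as an engineer would, in place of code of your own. Each camera call takes 0.05 s, during which the arm holds its last target. There are 200 camera calls.

## Working session

There is one attempt and no reset: what is moved stays moved. The work goes in short steps, Python scripts to look and compute and a tool call to move; the robot and the scene stay as the last step left them, time stands still between calls to the robot, and variables do not carry over. Pictures are saved under pics/ and viewed, at most 10 in all, crops included, and the job is handed in when it is done.

```bash
ls; mkdir -p pics
```

Run:
```python
from station import bot
import cv2
o=bot.get_obs();print(o)
for n in("scene","top","wrist"):
    print(n,bot.camera_info(n))
    cv2.imwrite(f"pics/{n}0.png",bot.read_camera(n))
```

```text
pics
station.py
{'t': 0.0, 'q': array([-1.2630973 ,  0.47779978,  0.02232606,  1.55645913, -0.01149199,
        1.10927589, -0.08306938]), 'joint_vel': array([-0.00034601,  0.00130736,  0.00072055,  0.00130575,  0.00205036,
        0.00114681, -0.00127483]), 'joint_torque': array([ 4.83109379e-04, -5.96455622e+01,  1.60869732e+00, -2.81196535e+01,
        1.25420120e-02,  9.47022869e-03,  2.35962835e-05]), 'eef_pos': array([0.27241646, 0.61694322, 0.23032241]), 'tool_rot': array([-1.20277993e-04,  2.06371811e-01,  9.78473226e-01, -8.99047596e-04]), 'contact_force': array([-0.12744992,  0.63042528, -0.66716175]), 'torque': array([0.02185563, 0.06218846, 0.01833678]), 'grasp_force': 0.0, 'gripper_width': 1.0028166308606112}
scene {'vertical_fov': 48.75142836075817, 'cx': 257.22340938266586, 'cy': 195.37306630226317, 'k1': -0.05975622675450495, 'view': array([[ 0.83653951, -0.54773286,  0.01379695, -0.47547941],
       [ 0.4283054 ,  0.66942996,  0.60697447, -0.27010164],
       [-0.34169596, -0.50184882,  0.79460155, -0.93195713],
       [ 0.        ,  0.        ,  0.        ,
[... 261 characters left out ...]
725e-02,  9.04941846e-02,
        -5.41808041e-01],
       [-9.04855080e-02, -1.25366212e-03,  9.95896983e-01,
        -9.39476871e-01],
       [ 0.00000000e+00,  0.00000000e+00,  0.00000000e+00,
         1.00000000e+00]])}
wrist {'vertical_fov': 67.06346213979026, 'cx': 258.17732982489844, 'cy': 195.46291187021544, 'k1': -0.015206131932657888, 'hand_eye': array([[ 1.03059997e-04,  9.62482114e-01,  2.71345112e-01,
         6.76676601e-02],
       [ 9.99999256e-01,  2.30684593e-04, -1.19806734e-03,
        -4.62049815e-04],
       [-1.21571352e-03,  2.71345033e-01, -9.62481374e-01,
        -1.43588296e-01],
       [ 0.00000000e+00,  0.00000000e+00,  0.00000000e+00,
         1.00000000e+00]])}
```

View pics/top0.png

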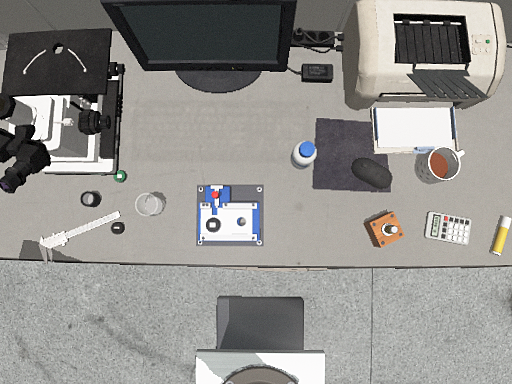

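View pics/scene0.png

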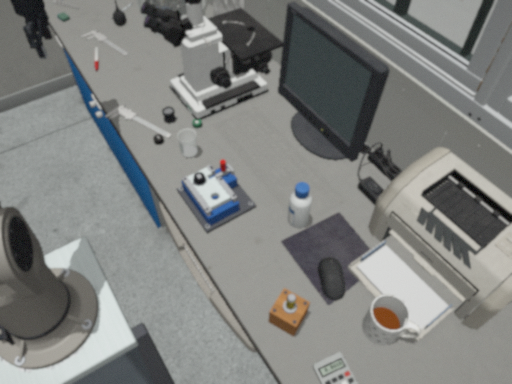

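Run:
```python
import cv2,numpy as np
t=cv2.imread("pics/top0.png");s=cv2.imread("pics/scene0.png")
r=lambda im,x,y,w,h,k:cv2.resize(im[y:y+h,x:x+w],None,fx=k,fy=k,interpolation=cv2.INTER_CUBIC)
a=np.hstack([r(t,190,175,80,75,5),r(t,350,195,80,75,5)])   # 800x375
cv2.imwrite("pics/c1.png",a)
```

Create h.py:
```python
from station import bot
import numpy as np,cv2
from scipy.spatial.transform import Rotation as R
def intr(c):
    f=192/np.tan(np.radians(c["vertical_fov"])/2)
    return np.array([[f,0,c["cx"]],[0,f,c["cy"]],[0,0,1]]),np.array([c["k1"],0,0,0,0.])
def pose(o=None):
    o=o or bot.get_obs();T=np.eye(4);q=o["tool_rot"];T[:3,:3]=R.from_quat([q[1],q[2],q[3],q[0]]).as_matrix();T[:3,3]=o["eef_pos"];return T
def cam2w(n,T=None):
    c=bot.camera_info(n)
    return (T if T is not None else pose())@c["hand_eye"] if n=="wrist" else np.linalg.inv(c["view"])
def px2w(n,uv,z,T=None):
    K,d=intr(bot.camera_info(n))
    p=cv2.undistortPoints(np.array([[uv]],float),K,d)[0,0]
    M=cam2w(n,T);v=M[:3,:3]@[p[0],-p[1],-1];o=M[:3,3]
    return o+v*(z-o[2])/v[2]
def w2px(n,P,T=None):
    K,d=intr(bot.camera_info(n));M=np.linalg.inv(cam2w(n,T))
    q=M[:3,:3]@np.asarray(P,float)+M[:3,3]
    return cv2.projectPoints(np.array([[q[0],-q[1],-q[2]]]),np.zeros(3),np.zeros(3),K,d)[0][0,0]
```

```text
(no output)
```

View pics/c1.png

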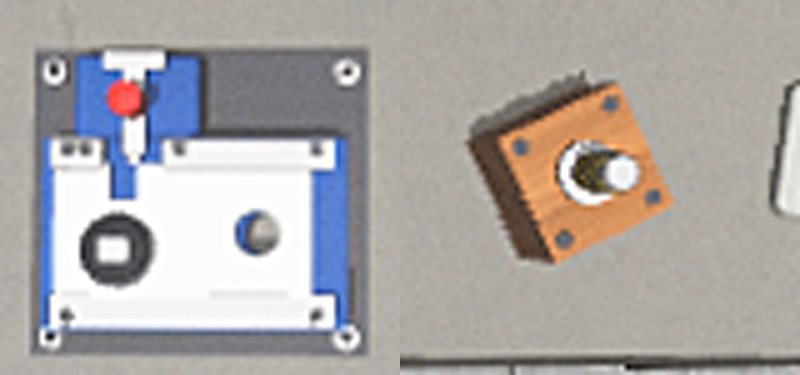

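Run:
```python
from h import *
f=lambda x,y,ox,oy:((x+.5)/5-.5+ox,(y+.5)/5-.5+oy)
A=lambda x,y,z:px2w("top",f(x,y,190,175),z).round(4)
B=lambda x,y,z:px2w("top",f(x-400,y,350,195),z).round(4)
print("hole",A(258,232,.0585),"knob",A(126,97,.098),"spec",A(114,249,.077))
for p in((54,71),(347,71),(347,337),(50,337)):print("flange",A(*p,.01))
print("driftop",B(622,173,.11),"block",np.mean([B(*p,.06) for p in((520,147),(611,103),(653,197),(564,239))],0))
print("bottle",px2w("top",(307,149),.14),"beaker",px2w("top",(148,207),0.0),"edge",px2w("top",(388,266),0))
print(pose())
```

```text
hole [0.4726 0.0477 0.0585] knob [0.5315 0.1063 0.098 ] spec [0.4635 0.1126 0.077 ]
flange [0.5516 0.1523 0.01  ]
flange [0.5535 0.0074 0.01  ]
flange [0.4229 0.0056 0.01  ]
flange [0.4207 0.1511 0.01  ]
driftop [ 0.457  -0.2949  0.11  ] block [ 0.457825 -0.29525   0.06    ]
bottle [ 0.62833583 -0.09563904  0.14      ] beaker [0.50501602 0.28508322 0.        ] edge [ 0.36558429 -0.31683035  0.        ]
[[-9.14826164e-01  4.03847543e-01 -5.00383532e-04  2.72439778e-01]
 [ 4.03847844e-01  9.14825176e-01 -1.34784289e-03  6.17095395e-01]
 [-8.65595888e-05 -1.43512076e-03 -9.99998966e-01  2.30535162e-01]
 [ 0.00000000e+00  0.00000000e+00  0.00000000e+00  1.00000000e+00]]
```

Careful with the scale: shifts go in units of 25 mm. That gives: -0.0306 m is -1.224, -0.0293 m is -1.172.

Request:
nudge_tcp:
  plan:
    - [[-0.8, -0.84, -0.04], 0, 1]
    - [[-1.172, -1.224, -0.056], 0, 1]
    - [[-1.172, -1.224, -0.056], 0, 1]
    - [[-1.172, -1.224, -0.056], 0, 1]
    - [[-1.172, -1.224, -0.056], 0, 1]
    - [[-1.172, -1.224, -0.056], 0, 1]
    - [[-1.172, -1.224, -0.056], 0, 1]
    - [[-1.172, -1.224, -0.056], 0, 1]
    - [[-1.172, -1.224, -0.056], 0, 1]
    - [[-1.172, -1.224, -0.056], 0, 1]
    - [[-1.172, -1.224, -0.056], 0, 1]
    - [[-1.172, -1.224, -0.056], 0, 1]
    - [[-1.172, -1.224, -0.056], 0, 1]
    - [[-1.172, -1.224, -0.056], 0, 1]

```text
t: 1.55
eef_pos: [0.4704, 0.0707, 0.2506]
tool_rot: [0.0, 0.206, 0.978, 0.0]
contact_force: [0.3, 0.9, 0.6]
gripper_width: 1.0
grasp_force: 0.0
```

Request:
nudge_tcp:
  plan:
    - [[0, 0, 0], 0.1444, 1]
    - [[0, 0, 0], 0.1444, 1]
    - [[0, 0, 0], 0.1444, 1]
    - [[0, 0, 0], 0.1444, 1]
    - [[0, 0, 0], 0.1444, 1]
    - [[0, 0, 0], 0.1444, 1]
    - [[0, 0, 0], 0.1444, 1]
    - [[0, 0, 0], 0.1444, 1]
    - [[0, 0, 0], 0, 1]
    - [[0, 0, 0], 0, 1]

```text
t: 2.55
eef_pos: [0.4701, 0.0725, 0.2504]
tool_rot: [-0.0, 0.706, 0.708, -0.0]
contact_force: [-0.2, -0.8, 0.7]
gripper_width: 1.001
grasp_force: 0.0
```

Run:
```python
from h import *
T=pose();np.save("T1.npy",T);im=bot.read_camera("wrist");print(T.round(4),bot.get_obs()["q"].round(2))
cv2.imwrite("pics/w1.png",im)
print("hole",w2px("wrist",[.4726,.0477,.0585],T),"knob",w2px("wrist",[.5315,.1063,.098],T))
```

```text
[[-3.800e-03  1.000e+00 -3.000e-04  4.701e-01]
 [ 1.000e+00  3.800e-03 -1.000e-04  7.250e-02]
 [-1.000e-04 -3.000e-04 -1.000e+00  2.504e-01]
 [ 0.000e+00  0.000e+00  0.000e+00  1.000e+00]] [-0.68  0.12  0.43  2.02 -0.06  1.02 -0.21]
hole [259.44750257 194.25973186] knob [317.83717774 149.28283362]
```
TCP z measured offset etc. fine. View w1, enlarged? View a 1.5x (768x576).

Run:
```python
import cv2
im=cv2.imread("pics/w1.png")[90:290,150:410]
cv2.imwrite("pics/w1c.png",cv2.resize(im,None,fx=3,fy=3,interpolation=cv2.INTER_CUBIC))
```

View pics/w1c.png

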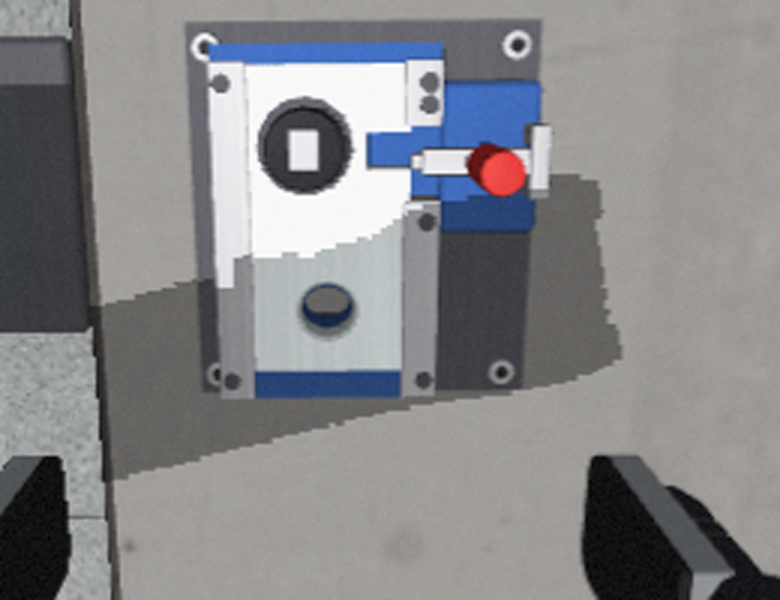

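In the tool's units: -0.035 m is -1.4, -0.03 m is -1.2.

Request:
nudge_tcp:
  plan:
    - [[-0.8, 0, 0.6], 0, 1]
    - [[-1.4, 0, 1.2], 0, 1]
    - [[-1.2, 0, 1], 0, 1]
    - [[-0.4, 0, 0.4], 0, 1]
    - [[0, 0, 0], 0, 1]
    - [[0, 0, 0], 0, 1]

```text
t: 3.2
eef_pos: [0.4705, -0.0221, 0.1708]
tool_rot: [-0.0, 0.707, 0.707, 0.0]
contact_force: [-0.6, 0.7, 0.9]
gripper_width: 1.002
grasp_force: 0.0
```

Run:
```python
from h import *
T=pose();np.save("T2.npy",T);im=bot.read_camera("wrist");print(T[:3,3].round(4))
cv2.imwrite("pics/w2.png",im)
T1=np.load("T1.npy")
print("hole1",px2w("wrist",(258.8,192.5),.0585,T1),"knob1",px2w("wrist",(317.2,147.5),.098,T1))
u=w2px("wrist",[.4726,.047,.0585],T);print(u,w2px("wrist",[.5315,.1063,.098],T))
x,y=(u-[30,25]).astype(int);print(x,y)
x=max(x,0);y=max(y,0)
a=cv2.resize(im[y:y+50,x:x+60],None,fx=12,fy=12,interpolation=cv2.INTER_CUBIC);cv2.imwrite("pics/w2c.png",cv2.convertScaleAbs(a,alpha=1.3))
```

```text
[ 0.4705 -0.0221  0.1708]
hole1 [0.47181396 0.04988868 0.0585    ] knob1 [0.53074861 0.10809869 0.098     ]
[259.60108492 112.76114425] [348.34754098  20.66326779]
229 87
```

View pics/w2c.png

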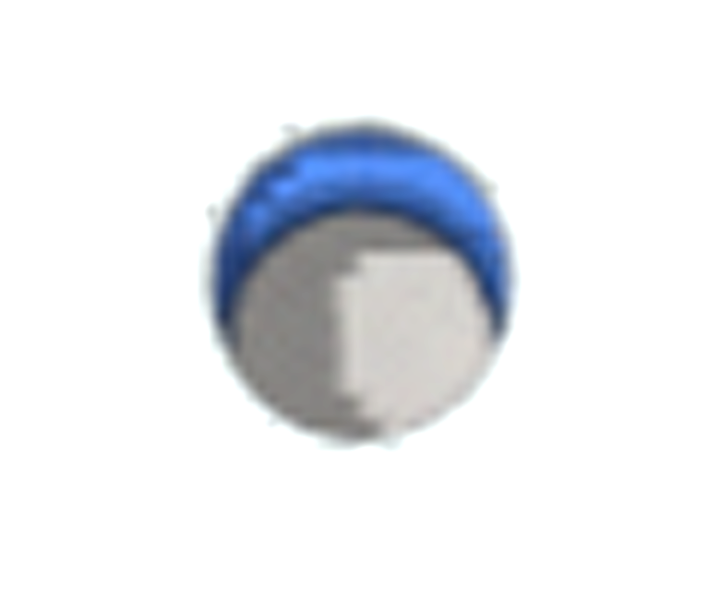

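Run:
```python
from h import *
T=np.load("T2.npy")
f=lambda x,y:(229+(x+.5)/12-.5,87+(y+.5)/12-.5)
for p,z in(((360,123),.0585),((360,440),.0585),((210,281),.0585),((510,281),.0585),((360,281),.0585),((355,210),.044)):print(px2w("wrist",f(*p),z,T).round(4))
```

```text
[0.4717 0.0599 0.0585]
[0.4717 0.0384 0.0585]
[0.4611 0.0493 0.0585]
[0.4823 0.0493 0.0585]
[0.4717 0.0493 0.0585]
[0.4713 0.0546 0.044 ]
```

In the tool's units: -0.001 m is -0.04, -0.045 m is -1.8.

Request:
nudge_tcp:
  plan:
    - [[-0.8, 0, 0], 0, 1]
    - [[-1.8, -0.08, 0], 0, 1]
    - [[-1.8, -0.08, 0], 0, 1]
    - [[-1.8, -0.08, 0], 0, 1]
    - [[-1.8, -0.08, 0], 0, 1]
    - [[-1.8, -0.08, 0], 0, 1]
    - [[-1.8, -0.08, 0], 0, 1]
    - [[-1.4, -0.04, 0], 0, 1]
    - [[-0.64, 0, 0], 0, 1]
    - [[0, 0, 0], 0, 1]
    - [[0, 0, 0], 0, 1]

```text
t: 4.35
eef_pos: [0.4581, -0.3618, 0.1706]
tool_rot: [-0.0, 0.706, 0.708, 0.001]
contact_force: [0.1, 1.1, -1.3]
gripper_width: 1.0
grasp_force: 0.0
```

Run:
```python
from h import *
T=pose();np.save("T3.npy",T);im=bot.read_camera("wrist");print(T[:3,3].round(4))
cv2.imwrite("pics/w3.png",im)
u=w2px("wrist",[.457,-.294,.11],T);print(u)
x,y=(u-[60,50]).astype(int);x=max(x,0);y=max(y,0);print(x,y)
cv2.imwrite("pics/w3c.png",cv2.resize(im[y:y+100,x:x+120],None,fx=6,fy=6,interpolation=cv2.INTER_CUBIC))
```

```text
[ 0.4581 -0.3618  0.1706]
[255.29609544 114.47767163]
195 64
```

View pics/w3c.png

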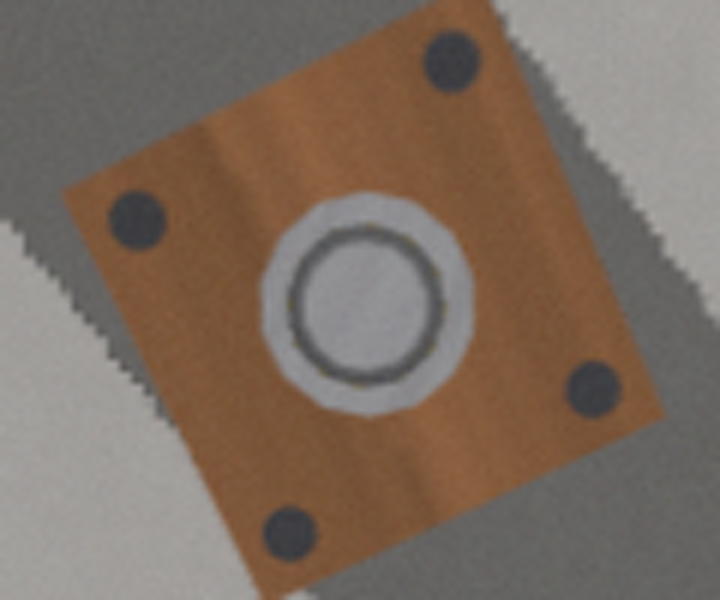

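Run:
```python
from h import *
T=np.load("T3.npy")
f=lambda x,y:(195+(x+.5)/6-.5,64+(y+.5)/6-.5)
P=lambda p,z:px2w("wrist",f(*p),z,T)
print("collar",P((367.5,304.5),.065),"top",P((366,305),.11))
print("block",np.mean([P(p,.06) for p in((137,220),(452,62),(593,389),(290,533))],0))
print("collar w", P((475,304),.065)-P((260,304),.065))
```

```text
collar [ 0.45704062 -0.29387828  0.065     ] top [ 0.45719525 -0.29395959  0.11      ]
block [ 0.45707743 -0.29399469  0.06      ]
collar w [2.97174962e-02 5.89863394e-05 2.77555756e-17]
```

In the tool's units: -0.001 m is -0.04, 0.035 m is 1.4.

Request:
nudge_tcp:
  plan:
    - [[0.8, 0, 0], 0, 0.7]
    - [[1.4, -0.04, 0], 0, 0.6]
    - [[0.52, 0, 0.8], 0, 0.5]
    - [[0, 0, 1.2], 0, 0.5]
    - [[0, 0, 1.2], 0, 0.5]
    - [[0, 0, 0.744], 0, 0.5]
    - [[0, 0, 0], 0, 0.5]
    - [[0, 0, 0], 0, 0.5]
  grip_n: 80

```text
t: 5.2
eef_pos: [0.4567, -0.2943, 0.0723]
tool_rot: [-0.0, 0.707, 0.708, 0.0]
contact_force: [0.4, -1.0, -0.2]
gripper_width: 0.501
grasp_force: 0.0
```

```bash
python3 -c "
from h import *
print(pose()[:3,3])"
```

```text
[ 0.45665249 -0.29430513  0.07232834]
```

Request:
nudge_tcp:
  plan:
    - [[0, 0, 0], 0, 0]
    - [[0, 0, 0], 0, 0]
    - [[0, 0, 0], 0, 0]
    - [[0, 0, 0], 0, 0]
    - [[0, 0, 0], 0, 0]
    - [[0, 0, 0], 0, 0]
  grip_n: 80

```text
t: 5.8
eef_pos: [0.4571, -0.2956, 0.0733]
tool_rot: [0.001, 0.707, 0.707, 0.001]
contact_force: [-0.0, 1.4, 5.0]
gripper_width: 0.19
grasp_force: 77.8
```

Request:
nudge_tcp:
  plan:
    - [[0, 0, -0.4], 0, 0]
    - [[0, 0, -1.2], 0, 0]
    - [[0, 0, -1.4], 0, 0]
    - [[0, 0, -0.4], 0, 0]
    - [[0, 0, 0], 0, 0]
    - [[0, 0, 0], 0, 0]

```text
t: 6.4
eef_pos: [0.4557, -0.2949, 0.1563]
tool_rot: [-0.001, 0.707, 0.707, 0.0]
contact_force: [0.1, -0.3, -2.2]
gripper_width: 0.187
grasp_force: 78.8
```

Run:
```python
from h import *
print(pose()[:3,3]);cv2.imwrite("pics/w4.png",bot.read_camera("wrist"))
```

```text
[ 0.45565629 -0.29492513  0.15625613]
```

View pics/w4.png

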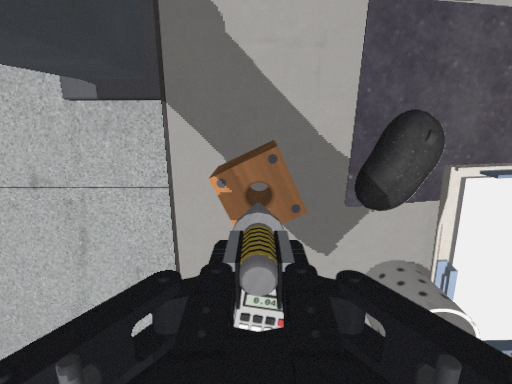

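Request:
nudge_tcp:
  plan:
    - [[0.8, 0, 0], 0, 0]
    - [[1.8, 0.088, 0], 0, 0]
    - [[1.8, 0.088, 0], 0, 0]
    - [[1.8, 0.088, 0], 0, 0]
    - [[1.8, 0.088, 0], 0, 0]
    - [[1.8, 0.088, 0], 0, 0]
    - [[1.8, 0.088, 0], 0, 0]
    - [[1.2, 0.072, 0], 0, 0]
    - [[0.74, 0.032, 0], 0, 0]
    - [[0, 0, 0], 0, 0]
    - [[0, 0, 0], 0, 0]
    - [[0, 0, 0], 0, 0]

```text
t: 7.65
eef_pos: [0.4714, 0.0415, 0.1563]
tool_rot: [-0.0, 0.708, 0.706, -0.001]
contact_force: [0.7, -0.6, -2.3]
gripper_width: 0.184
grasp_force: 78.8
```

Run:
```python
from h import *
print(pose()[:3,3]);cv2.imwrite("pics/w5.png",bot.read_camera("wrist"));print(pose())
bot.read_camera("wrist");print(pose()[:3,3])
```

```text
[0.47144156 0.04147554 0.1563036 ]
[[ 2.61643723e-03  9.99996104e-01 -9.73019929e-04  4.71604049e-01]
 [ 9.99996328e-01 -2.61712185e-03 -7.02993004e-04  4.14082493e-02]
 [-7.05536777e-04 -9.71177019e-04 -9.99999280e-01  1.56476080e-01]
 [ 0.00000000e+00  0.00000000e+00  0.00000000e+00  1.00000000e+00]]
[0.47172391 0.04152745 0.1566174 ]
```

In the tool's units: 0.0019 m is 0.076, 0.015 m is 0.6.

Request:
nudge_tcp:
  plan:
    - [[0.076, 0, 0], 0, 0]
    - [[0, 0, 0.4], 0, 0]
    - [[0, 0, 0.6], 0, 0]
    - [[0, 0, 0.6], 0, 0]
    - [[0, 0, 0.4], 0, 0]
    - [[0, 0, 0], 0, 0]
    - [[0, 0, 0], 0, 0]

```text
t: 8.45
eef_pos: [0.472, 0.0446, 0.1068]
tool_rot: [-0.0, 0.707, 0.707, -0.0]
contact_force: [-0.2, -0.2, -1.8]
gripper_width: 0.187
grasp_force: 78.8
```

Request:
nudge_tcp:
  plan:
    - [[0, 0, 0.24], 0, 0]
    - [[0, 0, 0.24], 0, 0]
    - [[0, 0, 0], 0, 0]

```text
t: 8.75
eef_pos: [0.4715, 0.0455, 0.0943]
tool_rot: [-0.001, 0.707, 0.707, -0.0]
contact_force: [-1.1, 3.2, -2.3]
gripper_width: 0.19
grasp_force: 78.8
```

In the tool's units: 0.004 m is 0.16.

Request:
nudge_tcp:
  plan:
    - [[0, 0, 0.16], 0, 0]
    - [[0, 0, 0.16], 0, 0]
    - [[0, 0, 0], 0, 0]

```text
t: 9.05
eef_pos: [0.4715, 0.0451, 0.0863]
tool_rot: [-0.0, 0.707, 0.707, -0.0]
contact_force: [-0.8, 3.2, -4.0]
gripper_width: 0.188
grasp_force: 78.8
```

Request:
nudge_tcp:
  plan:
    - [[0, 0, 0.12], 0, 0]
    - [[0, 0, 0.12], 0, 0]
    - [[0, 0, 0], 0, 0]

```text
t: 9.35
eef_pos: [0.4717, 0.0445, 0.0805]
tool_rot: [-0.0, 0.707, 0.707, -0.0]
contact_force: [-1.3, 1.4, -3.8]
gripper_width: 0.192
grasp_force: 78.9
```

In the tool's units: 0.002 m is 0.08.

Request:
nudge_tcp:
  plan:
    - [[0, 0, 0.08], 0, 0]
    - [[0, 0, 0.08], 0, 0]
    - [[0, 0, 0], 0, 0]

```text
t: 9.65
eef_pos: [0.4716, 0.0441, 0.0766]
tool_rot: [0.0, 0.707, 0.707, -0.0]
contact_force: [-2.1, -1.0, -1.7]
gripper_width: 0.191
grasp_force: 79.1
```

Request:
nudge_tcp:
  plan:
    - [[0, 0, 0.08], 0, 0]
    - [[0, 0, 0.08], 0, 0]
    - [[0, 0, 0], 0, 0]

```text
t: 9.95
eef_pos: [0.4716, 0.0441, 0.0725]
tool_rot: [0.0, 0.707, 0.707, -0.001]
contact_force: [-4.1, -3.2, -2.5]
gripper_width: 0.189
grasp_force: 79.1
```

Request:
nudge_tcp:
  plan:
    - [[-0.016, -0.02, 0.04], 0, 0]
    - [[0, 0, 0.04], 0, 0]
    - [[0, 0, 0], 0, 0]

```text
t: 10.25
eef_pos: [0.4716, 0.044, 0.0716]
tool_rot: [-0.0, 0.707, 0.707, 0.0]
contact_force: [-6.7, -3.1, 13.1]
gripper_width: 0.184
grasp_force: 80.9
```

Request:
nudge_tcp:
  plan:
    - [[0, 0, 0.04], 0, 0]
    - [[0, 0, 0.02], 0, 0]
    - [[0, 0, 0], 0, 0]
    - [[0, 0, 0], 0, 0]

```text
t: 10.65
eef_pos: [0.4717, 0.044, 0.0714]
tool_rot: [-0.0, 0.708, 0.707, 0.001]
contact_force: [-13.2, -3.9, 31.6]
gripper_width: 0.193
grasp_force: 83.4
```

Request:
nudge_tcp:
  plan:
    - [[0, 0, -0.052], 0, 0]
    - [[0, 0, 0], 0, 0.45]
    - [[0, 0, 0], 0, 0.45]
    - [[0, 0, 0], 0, 0.45]
    - [[0, 0, -0.4], 0, 0.45]
    - [[0, 0, -1], 0, 0.45]
    - [[0, 0, -1.2], 0, 0.5]
    - [[1.2, 1.2, -0.2], 0, 0.5]
    - [[1.36, 1.16, 0], 0, 0.5]
    - [[0, 0, 0], 0, 0.5]
    - [[0, 0, 0], 0, 0.5]

```text
t: 11.75
eef_pos: [0.531, 0.1093, 0.141]
tool_rot: [0.0, 0.707, 0.708, 0.0]
contact_force: [-0.8, -0.5, 0.3]
gripper_width: 0.496
grasp_force: 0.0
```

Run:
```python
from h import *
T=pose();print(T[:3,3]);w=bot.read_camera("wrist");s=bot.read_camera("scene")
cv2.imwrite("pics/w6.png",w);cv2.imwrite("pics/s6.png",s)
a=cv2.resize(s[140:240,160:270],None,fx=4,fy=4,interpolation=cv2.INTER_CUBIC)
b=cv2.resize(w[80:380,120:420],(400,400))
cv2.imwrite("pics/c6.png",np.hstack([cv2.resize(a,(440,400))[:,:400],b]))
print(w2px("wrist",[.531,.1078,.098],T))
```

```text
[0.53097904 0.10931802 0.14098137]
[256.79783849 219.42527232]
```

View pics/c6.png

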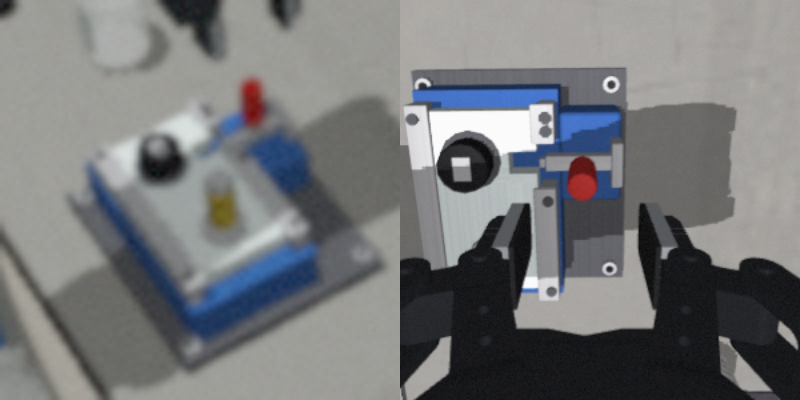

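In the tool's units: 0.02 m is 0.8, 0.017 m is 0.68.

Request:
nudge_tcp:
  plan:
    - [[-0.04, 0, 0.6], 0, 0.5]
    - [[0, 0, 0.8], 0, 0.5]
    - [[0, 0, 0.68], 0, 0.5]
    - [[0, 0, 0.32], 0, 0.5]
    - [[0, 0, 0], 0, 0]
    - [[0, 0, 0], 0, 0]
    - [[0, 0, 0], 0, 0]
    - [[0, 0, 0], 0, 0]
    - [[0, 0, 0], 0, 0]
  grip_n: 40

```text
t: 12.75
eef_pos: [0.5302, 0.1069, 0.0812]
tool_rot: [-0.0, 0.707, 0.707, -0.0]
contact_force: [-4.4, -1.9, 6.8]
gripper_width: 0.175
grasp_force: 39.6
```

Request:
nudge_tcp:
  plan:
    - [[0, -0.12, 0], 0, 0]
    - [[0, -0.16, 0], 0, 0]
    - [[0, -0.16, 0], 0, 0]
    - [[0, -0.12, 0], 0, 0]
    - [[0, -0.04, 0], 0, 0]
    - [[0, 0, 0], 0, 0]

```text
t: 13.35
eef_pos: [0.516, 0.1069, 0.0812]
tool_rot: [0.001, 0.707, 0.707, 0.0]
contact_force: [0.9, -5.0, 5.1]
gripper_width: 0.164
grasp_force: 39.6
```

Request:
nudge_tcp:
  plan:
    - [[0, -0.04, 0], 0, 0]
    - [[0, -0.04, 0], 0, 0]
    - [[0, 0, 0], 0, 0]
    - [[0, 0, 0], 0, 0]

```text
t: 13.75
eef_pos: [0.5141, 0.1069, 0.0813]
tool_rot: [0.001, 0.707, 0.707, 0.0]
contact_force: [2.0, -5.2, 4.8]
gripper_width: 0.164
grasp_force: 39.6
```

Request:
nudge_tcp:
  plan:
    - [[0, -0.04, 0], 0, 0]
    - [[0, -0.02, 0], 0, 0]
    - [[0, 0, 0], 0, 0]
    - [[0, 0, 0], 0, 0]

```text
t: 14.15
eef_pos: [0.5139, 0.1068, 0.0813]
tool_rot: [0.002, 0.707, 0.707, 0.001]
contact_force: [4.6, -4.8, 0.2]
gripper_width: 0.161
grasp_force: 39.2
```

Request:
nudge_tcp:
  plan:
    - [[0, -0.04, 0], 0, 0]
    - [[0, -0.04, 0], 0, 0]
    - [[0, 0, 0], 0, 0]
    - [[0, 0, 0], 0, 0]

```text
t: 14.55
eef_pos: [0.5137, 0.1068, 0.0814]
tool_rot: [0.003, 0.708, 0.707, 0.003]
contact_force: [10.6, -4.4, -6.1]
gripper_width: 0.166
grasp_force: 39.2
```

Request:
nudge_tcp:
  plan:
    - [[0, 0.12, 0], 0, 0]
    - [[0, 0, 0], 0, 0.45]
    - [[0, 0, 0], 0, 0.45]
    - [[0, 0, 0], 0, 0.45]
    - [[0, 0, -0.6], 0, 0.45]
    - [[0, 0, -1], 0, 0.45]
    - [[0, 0, -0.8], 0, 0.5]
    - [[0, 0, 0], 0, 0.5]
    - [[0, 0, 0], 0, 0.5]

```text
t: 15.45
eef_pos: [0.5127, 0.108, 0.1406]
tool_rot: [-0.0, 0.707, 0.707, 0.0]
contact_force: [0.0, -0.3, 0.4]
gripper_width: 0.503
grasp_force: 0.0
```

Run:
```python
from h import *
T=pose();np.save("T7.npy",T);w=bot.read_camera("wrist");print(T[:3,3])
cv2.imwrite("pics/w7.png",w);cv2.imwrite("pics/c7.png",cv2.resize(w[60:360,60:460],None,fx=2,fy=2))
```

```text
[0.5126519  0.10802942 0.14059326]
```

View pics/c7.png

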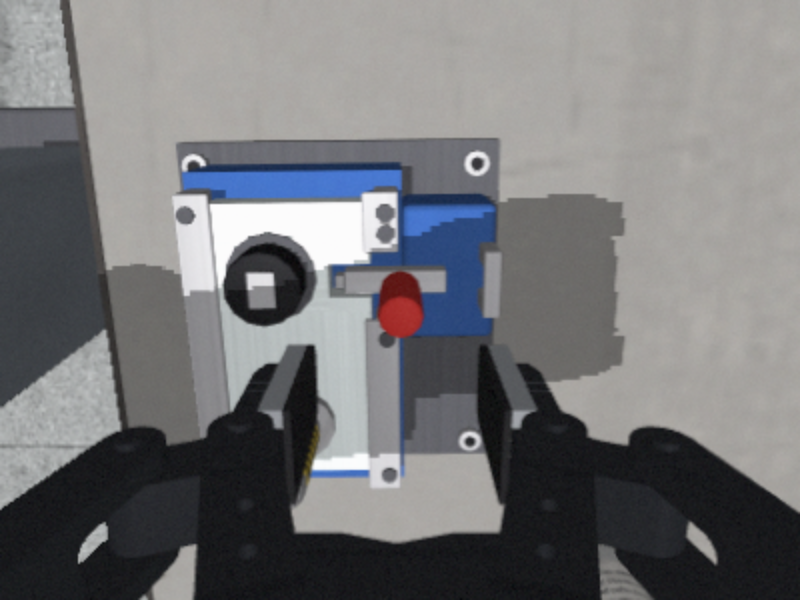

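The picture shows the bolt tip in the plate's notch around (340,280), with the knob forward at (400,310). The drift's handle is still standing at about (310,430). Next I regrip the drift.

In the tool's units: -0.03 m is -1.2, 0.025 m is 1.

Request:
nudge_tcp:
  plan:
    - [[-0.8, -0.52, 0], 0, 0.5]
    - [[-1.2, -0.76, 0], 0, 0.5]
    - [[-0.56, -0.36, 0], 0, 0.5]
    - [[0, 0, 0.4], 0, 0.5]
    - [[0, 0, 1], 0, 0.5]
    - [[0, 0, 1], 0, 0.5]
    - [[0, 0, 0.32], 0, 0.5]
    - [[0, 0, 0], 0, 0.5]
    - [[0, 0, 0], 0, 0.5]
  grip_n: 80

```text
t: 16.4
eef_pos: [0.4725, 0.0438, 0.0729]
tool_rot: [0.0, 0.707, 0.707, 0.0]
contact_force: [1.2, -0.4, -1.5]
gripper_width: 0.504
grasp_force: 0.0
```

Request:
nudge_tcp:
  plan:
    - [[0, 0, 0], 0, 0]
    - [[0, 0, 0], 0, 0]
    - [[0, 0, 0], 0, 0]
    - [[0, 0, 0], 0, 0]
    - [[0, 0, 0], 0, 0]
  grip_n: 80

```text
t: 16.9
eef_pos: [0.4718, 0.0436, 0.0736]
tool_rot: [-0.0, 0.707, 0.707, 0.0]
contact_force: [-2.9, -0.1, 5.5]
gripper_width: 0.19
grasp_force: 77.8
```

Request:
nudge_tcp:
  plan:
    - [[0, 0, -0.2], 0, 0]
    - [[0, 0, -0.4], 0, 0]
    - [[0, 0, -0.4], 0, 0]
    - [[0, 0, -0.6], 0, 0]
    - [[0, 0, -0.8], 0, 0]
    - [[0, 0, -0.8], 0, 0]
    - [[0, 0, -0.4], 0, 0]
    - [[0, 0, 0], 0, 0]
    - [[0, 0, 0], 0, 0]

```text
t: 17.8
eef_pos: [0.4718, 0.0436, 0.1625]
tool_rot: [-0.0, 0.707, 0.707, 0.0]
contact_force: [-0.0, 0.9, -1.9]
gripper_width: 0.189
grasp_force: 78.1
```

Run:
```python
from h import *
print(pose()[:3,3]);w=bot.read_camera("wrist");cv2.imwrite("pics/w8.png",w)
```

```text
[0.47178681 0.04355906 0.16252768]
```

In the tool's units: -0.045 m is -1.8, -0.03 m is -1.2.

Request:
nudge_tcp:
  plan:
    - [[-0.8, 0, 0], 0, 0]
    - [[-1.8, -0.08, 0], 0, 0]
    - [[-1.8, -0.08, 0], 0, 0]
    - [[-1.8, -0.08, 0], 0, 0]
    - [[-1.8, -0.08, 0], 0, 0]
    - [[-1.8, -0.08, 0], 0, 0]
    - [[-1.8, -0.08, 0], 0, 0]
    - [[-1.2, -0.08, 0], 0, 0]
    - [[-0.704, -0.028, 0], 0, 0]
    - [[0, 0, 0], 0, 0]
    - [[0, 0, 0], 0, 0]
    - [[0, 0, 0], 0, 0]

```text
t: 19.05
eef_pos: [0.4572, -0.2926, 0.1619]
tool_rot: [-0.001, 0.707, 0.708, -0.0]
contact_force: [-0.0, 0.5, -2.0]
gripper_width: 0.188
grasp_force: 78.1
```

Run:
```python
from h import *
T=pose();print(T[:3,:].round(4));print(bot.read_camera("wrist").shape,pose()[:3,3])
```

```text
[[-0.0013  1.     -0.0013  0.4572]
 [ 1.      0.0013  0.0013 -0.2926]
 [ 0.0013 -0.0013 -1.      0.1619]]
(384, 512, 3) [ 0.45740004 -0.29256333  0.16216974]
```

In the tool's units: 0.015 m is 0.6, 0.008 m is 0.32.

Request:
nudge_tcp:
  plan:
    - [[-0.048, 0, 0.2], 0, 0]
    - [[0, 0, 0.6], 0, 0]
    - [[0, 0, 0.6], 0, 0]
    - [[0, 0, 0.6], 0, 0]
    - [[0, 0, 0.32], 0, 0]
    - [[0, 0, 0], 0, 0]

```text
t: 19.7
eef_pos: [0.4561, -0.2948, 0.1029]
tool_rot: [-0.001, 0.707, 0.707, -0.001]
contact_force: [-0.5, 0.8, -1.5]
gripper_width: 0.188
grasp_force: 78.1
```

Request:
nudge_tcp:
  plan:
    - [[0, 0, 0.16], 0, 0]
    - [[0, 0, 0.16], 0, 0]
    - [[0, 0, 0.16], 0, 0]
    - [[0, 0, 0], 0, 0]

```text
t: 20.1
eef_pos: [0.4571, -0.2952, 0.0924]
tool_rot: [-0.0, 0.707, 0.707, -0.0]
contact_force: [-0.1, 0.2, -2.6]
gripper_width: 0.188
grasp_force: 78.1
```

In the tool's units: 0.003 m is 0.12, 0.0005 m is 0.02.

Request:
nudge_tcp:
  plan:
    - [[0.02, 0, 0.12], 0, 0]
    - [[0, 0, 0.12], 0, 0]
    - [[0, 0, 0.12], 0, 0]
    - [[0, 0, 0], 0, 0]

```text
t: 20.5
eef_pos: [0.457, -0.2947, 0.0833]
tool_rot: [-0.0, 0.707, 0.707, -0.0]
contact_force: [0.4, -0.5, -2.6]
gripper_width: 0.19
grasp_force: 78.1
```

Request:
nudge_tcp:
  plan:
    - [[0, 0, 0.12], 0, 0]
    - [[0, 0, 0.12], 0, 0]
    - [[0, 0, 0], 0, 0]

```text
t: 20.8
eef_pos: [0.457, -0.2947, 0.0772]
tool_rot: [-0.0, 0.707, 0.707, -0.0]
contact_force: [0.4, -0.1, -3.2]
gripper_width: 0.183
grasp_force: 78.1
```

Request:
nudge_tcp:
  plan:
    - [[0, 0, 0.04], 0, 0]
    - [[0, 0, 0.04], 0, 0]
    - [[0, 0, 0.04], 0, 0]
    - [[0, 0, 0], 0, 0]
    - [[0, 0, 0], 0, 0]

```text
t: 21.3
eef_pos: [0.4573, -0.295, 0.0752]
tool_rot: [0.0, 0.707, 0.707, 0.0]
contact_force: [-1.3, 0.9, 5.6]
gripper_width: 0.185
grasp_force: 79.0
```

Seated, so I release, rise and look.

In the tool's units: -0.04 m is -1.6, -0.03 m is -1.2.

Request:
nudge_tcp:
  plan:
    - [[0, 0, -0.02], 0, 0]
    - [[0, 0, 0], 0, 0.5]
    - [[0, 0, 0], 0, 0.5]
    - [[0, 0, 0], 0, 0.5]
    - [[0, 0, -0.4], 0, 0.5]
    - [[0, 0, -1.2], 0, 0.5]
    - [[0, 0, -1.6], 0, 0.5]
    - [[-1.2, 0, -1.2], 0, 0.5]
    - [[-1.2, 0, 0], 0, 0.5]
    - [[0, 0, 0], 0, 0.5]
    - [[0, 0, 0], 0, 0.5]

```text
t: 22.4
eef_pos: [0.4568, -0.3552, 0.1855]
tool_rot: [0.0, 0.708, 0.706, 0.0]
contact_force: [1.1, -0.1, 0.7]
gripper_width: 0.501
grasp_force: 0.0
```

Run:
```python
from h import *
w=bot.read_camera("wrist");s=bot.read_camera("scene");t=bot.read_camera("top")
r=lambda im,x,y,a,b:cv2.resize(im[y:y+b,x:x+a],(400,300),interpolation=cv2.INTER_CUBIC)
cv2.imwrite("pics/c9.png",np.vstack([np.hstack([r(w,160,40,200,150),r(s,250,270,100,75)]),np.hstack([r(s,150,120,200,150),r(t,130,130,200,150)])]))
```

```text
(no output)
```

View pics/c9.png

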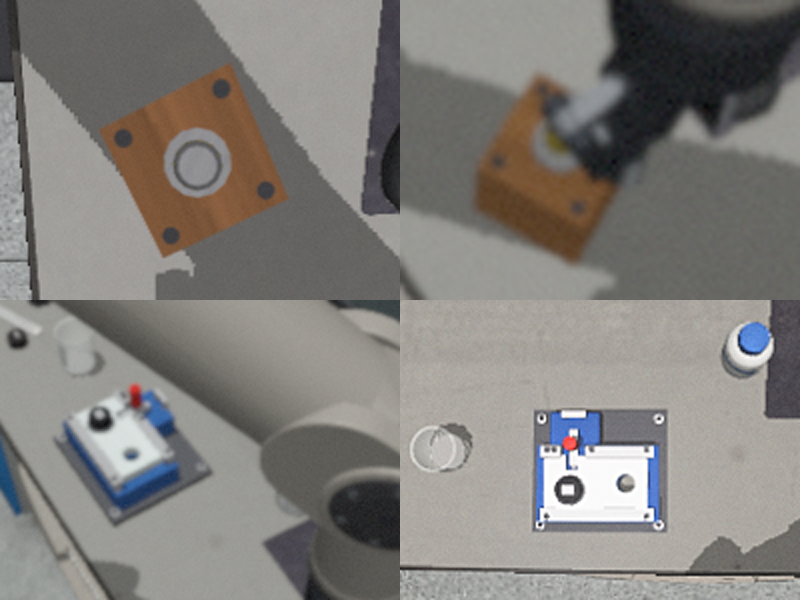

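The drift's collar sits flat and central on the wooden block at (198,162). The bolt is in the notch at (570,455), and the beaker and wash bottle are upright.

```bash
python3 -c "
from station import bot
print(bot.hand_in())"
```

```text
the job is handed in; nothing more can be done
None
```

The job is done and handed in at about 22.5 s: the drift went fully in and lined up the holes, the bolt was slid home to its stop, and the drift is back down in its block with the beaker and wash bottle upright.

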